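# Stow the cocktail shaker in its rack on the drinks trolley

### The job

Make the shaker ready for wheeling the trolley: slide the rack's end stop all the way back, away from the end board, then lay the tall steel shaker gently on its side on the rack's two rails with its base towards the end board. Let go of it, slide the stop up by its grip until the shaker is held snug, without play, between end board and stop, and then turn the rack's twist-lock knob clockwise as far as it goes. Leave everything else on the trolley where it is.

Things in the scene. Friction and masses are not known exactly. Their poses are not given: they have to be found in the camera images.
- rack: wooden shaker rack fixed to the surface: base board 120 mm (its x) by 430 mm (its y, -205 to +225), 12 mm thick. Origin on the table surface; x across, y along, z up. At the -y end stands the end board, 90 mm wide, top 76 mm above the table, inner face at y = -180 mm. Along +y follow the two rails, the sliding stop and, at y = +187 mm, the twist-lock knob.
- cradle (a point): point midway over the two rails, rack y = -120 mm, 54 mm above the table: the axis of the lying shaker rests at this height over rack x = 0. The steel rails are 16 mm thick and run along rack y from -180 to -68 mm, centred at x = -21 and +21 mm, 22 mm above the table. Axes as the rack's.
- stop (a joint): sliding aluminium end stop on a track along the rack's y, 0 to 0.12 m; 0 = nearest the end board, grows as the stop moves away from it (+y). Its face towards the end board lies at rack y = -60 mm + joint value. It moves against about 2 N of friction plus slight damping and stays where it is left. It starts so far forward that the shaker does not fit.
- stop_grip (a point): centre of the top of the stop's black upright fin grip: 22 mm thick across the rack (x), 60 mm long along the rack (y), its top 100 mm above the table and its sides free from 30 mm up; pinch it from above across x. Axes as the rack's.
- stop_face (a point): centre of the stop's face towards the end board, 54 mm above the table (face plate 70 mm wide, top 75 mm above the table, 12 mm thick; the grip fin starts 22 mm behind the face). Axes as the rack's.
- lock (a joint): black twist-lock knob on the rack, turns about the vertical, clockwise seen from above as the value grows, 0 (unlocked) to 1.571 rad (locked, at its end stop); light friction (0.03 N m). It starts near 0.
- lock_grip (a point): on the knob's axis, 49 mm above the table, at the height to grip the knob's bar: 57 mm long, 14 mm wide, from 26 to 56 mm above the table, standing on a round disc 60 mm wide. At joint value 0 the bar lies along the rack's x.
- shaker: the tall steel cocktail shaker, starts upright, 0.2 to 0.35 kg: straight round body 60 mm in diameter from 0 to 115 mm above its base, then a shoulder and a cap 32 mm wide, 165 mm tall in all. Origin at the centre of its base, z along its axis towards the cap. The two shakers may have changed places; the tall one is meant.
- shaker_cap (a point): centre of the flat top of the tall shaker's cap, 165 mm from its base along its axis
- short_shaker: a second steel cocktail shaker of the same shape and width as the tall one but only 110 mm tall, upright; bystander; origin at the centre of its base, z up
- jigger: double-ended steel measuring cup (hourglass shape), 46 mm wide, 90 mm tall, upright; bystander; origin at its base
- sugar_pot: white ceramic lidded sugar pot, 84 mm wide, 95 mm tall; bystander; origin at its base
- muddler: pale wooden muddler lying flat, 196 mm long, 30 mm thick; bystander; origin under its middle, long axis = its x
- clear_tin: clear plastic open mixing tin, 84 mm wide, 120 mm tall, upright; bystander; origin at its base
Mind the look-alikes: they are no part of the job. What is shaped like the shaker but blue or purple is not meant.

How it is judged:
On the way, in this order (a step that is already met when the one before it is completed fails the run):
1. the stop has been slid back, to at least 0.10 m of its 0.12 m (value of joint stop above 0.1 m), for 0.2 s.
2. the tall shaker lies on the rails, base towards the end board, released (angle between the z axis of shaker and the y axis of rack, either way round below 0.07 rad and x of shaker in the frame of rack between -0.008 and 0.008 m and z of shaker in the frame of rack between 0.047 and 0.061 m and y of shaker in the frame of rack above -0.183 m and y of shaker_cap in the frame of rack between -0.03 and 0.01 m and contact force between shaker and the fingers below 0.1 N and linear speed of shaker below 0.02 m/s), for 0.2 s.
3. the shaker is snug between end board and stop: gap under 4 mm at each end (angle between the z axis of shaker and the y axis of rack, either way round below 0.07 rad and x of shaker in the frame of rack between -0.008 and 0.008 m and z of shaker in the frame of rack between 0.047 and 0.061 m and y of shaker in the frame of rack between -0.183 and -0.176 m and y of shaker_cap in the frame of rack between -0.03 and 0.01 m and y of shaker_cap in the frame of stop_face above -0.004 m), for 0.2 s.
4. the twist-lock is turned to its end (value of joint lock above 1.4 rad), for 0.2 s.
At the end, for the whole second after the job is handed in: The tall shaker lies at rest on the rails (within 4 degrees of the rack's y axis, its axis within 8 mm of the middle and 47 to 61 mm above the table), its base within 4 mm of the end board and its cap within 4 mm of the stop; the lock is turned past 1.4 rad (all of step 3 and value of joint lock above 1.4 rad and linear speed of shaker below 0.01 m/s); the robot touches nothing.
It fails at once if a bystander is moved by more than 25 mm (distance of any of short_shaker, jigger, sugar_pot, muddler, clear_tin from where it was at the start of the episode above 0.025 m).
It fails at once if the shaker is dropped or knocked over: faster than 0.5 m/s with no finger touching it (linear speed of shaker above 0.5 m/s and contact force between shaker and the fingers below 0.05 N).
It also fails if it takes over 72 s, if anything falls off the work surface, if the arm or the gripper's body presses on something with over 40 N, if the wrist force passes 120 N, or if a joint passes its speed limit or range.

### The arm

A 7-joint arm with a two-finger parallel gripper is mounted at the origin on the work surface. World frame = base frame: x ahead of the robot, y to its left, z up, the work surface at z = 0. Lengths are in m, angles in rad, forces in N, time in s.
With the tool pointing down it reaches from about 0.4 to 0.85 m from the base axis. Payload 4.5 kg.
Tool frame: the origin (TCP) lies between the finger pads; the fingertips stand 11 mm ahead of it and the grasp point (between the pads) lies 8 mm behind it (r.nose_length is the distance from the TCP to the fingertips, in m); z points along the fingers, y is the line along which they close (so a half turn about z gives the same grasp; the last joint's range is limited). The gripper opens to 88 mm and grips with 3 to 60 N. Pads are 18 mm wide; open, the fingers measure 123 mm over their backs; the gripper's body (75 mm by 187 mm) begins 45 mm behind the grasp point.
Start: joints at [1.302, 0.689, -0.195, 1.565, 0.157, 0.902, -0.215], TCP at [0.186, -0.597, 0.25] pointing down, gripper open.
Joint ranges: [-3.01, 3.01], [-0.46, 2.08], [-1.47, 1.51], [0.13, 2.56], [-1, 4.14], [0.04, 2.09], [-2.66, 2.66]. Speed limits (rad/s): [2.57, 2.57, 3.14, 3.14, 3.14, 3.14, 3.14].

### API

Orientations are given as a unit quaternion [x, y, z, w].
In Python, from plant import get_state, snapshot, camera_model, r gives the robot as it stands.
- The arm moves only by the shell command python3 -m inch 'ROWS' [FORCE]. ROWS is text: rows parted by semicolons, each of 7 numbers parted by spaces: the opening, from -1 (shut) to 1 (fully open), then the shift along the tool's x, y, z in m, then the turn, a rotation vector about the tool's x, y, z in rad. A call has 1 to 20 rows; each row shifts and turns the commanded pose from where the row before left it, along the tool's axes as they then stand; what a row does not reach is not made up. A row lasts 1/12 s, in which the tool goes at most 41.7 mm and 7.16 degrees, less where a joint would pass 70% of its speed; a pose out of reach is approached as far as the arm can. A call is refused whole if a number of a shift passes 0.0417 or a number of a turn 0.125, either way. A call with a gripper value outside its range is refused whole. The fingers move at their own pace and stop on an object; FORCE is the grip in N (left out, the last holds). Time passes only in rows, so rows that do not move let the fingers close. It gives the time, the measured TCP pose, the force, the opening and the grip force at its end, in the units of the state.
- get_state(): the state, without advancing time (a new reading comes with each control period).
- snapshot(name): name is "scene" or "top"; returns (picture, depth): 384x512x3 uint8, red, green, blue; 384x512 float32, m along the optical axis (not along the pixel's ray), 0 where there is no reading.
- camera_model(name): a dict with "intrinsics" (3x3 intrinsics, pixels), "view" (4x4, takes a point from world to camera coordinates). Camera axes: x right, y down, z forward; pixel columns grow to the right and rows downward; lengths in m; the calibration is good to about 2 mm. A picture is of the moment at which its call begins. camera_model takes no time and is no camera call.
- r.finish_job(): hands the job in; it is judged then, once.
The state is a dict: "clock": time; "q": joint angles; "qd": joint speeds; "joint_torque": joint torques, N m; "tool_pos": TCP position; "eef_rot": TCP orientation; "contact_force": force on the tool from outside, world axes, zero at the start; "moment": the same for the moment, N m; "opening": opening from 0.0 (shut) to 1.0 (fully open); "finger_force": force on a finger pad.
Only numpy, scipy, OpenCV 4.12 (cv2) and the standard library are available. Lean on these libraries where they do the work, as an engineer would, in place of code of your own. Each camera call takes 0.05 s, during which the arm holds its last target. There are 200 camera calls.

## Working session

There is one attempt and no reset: what is moved stays moved. The work goes in short steps, Python scripts to look and compute and a shell command to move; the robot and the scene stay as the last step left them, time stands still between calls to the robot, and variables do not carry over. Pictures are saved under pics/ and viewed, at most 10 in all, crops included, and the job is handed in when it is done.

```bash
mkdir -p pics; ls
cat > h.py <<'E'
import numpy as np, cv2
from plant import get_state, snapshot, camera_model, r
def world(cam,depth,u,v):
    m=camera_model(cam);K=np.array(m["intrinsics"]);V=np.array(m["view"])
    d=depth[int(round(v)),int(round(u))]
    p=np.linalg.inv(K)@np.array([u,v,1.])*d
    return (np.linalg.inv(V)@np.append(p,1))[:3]
def cloud(cam,depth):
    m=camera_model(cam);K=np.array(m["intrinsics"]);V=np.array(m["view"])
    v,u=np.mgrid[:384,:512]
    p=np.stack([u,v,np.ones_like(u)],-1)@np.linalg.inv(K).T*depth[...,None]
    I=np.linalg.inv(V)
    return p@I[:3,:3].T+I[:3,3]
E
python3 - <<'E'
from h import *
for n in("scene","top"):
    a,d=snapshot(n); np.savez(f"pics/{n}0.npz",a=a,d=d)
    cv2.imwrite(f"pics/{n}0.png",cv2.resize(a[...,::-1],(768,576),interpolation=cv2.INTER_CUBIC))
    print(n,np.round(camera_model(n)["view"],3).tolist())
print(get_state())
E
```

```text
pics
scene [[-0.758, 0.652, 0.019, 0.433], [0.485, 0.583, -0.652, -0.213], [-0.436, -0.485, -0.758, 1.493], [0.0, 0.0, 0.0, 1.0]]
top [[0.002, -1.0, 0.01, 0.006], [-0.999, -0.003, -0.046, 0.569], [0.046, -0.01, -0.999, 1.4], [0.0, 0.0, 0.0, 1.0]]
{'clock': 0.1, 'q': array([ 1.30180924,  0.68988577, -0.19455304,  1.56623729,  0.15728054,
        0.90250323, -0.21512777]), 'qd': array([-0.0009902 , -0.00087717, -0.00105594, -0.00287821,  0.00134633,
       -0.0007646 , -0.00083261]), 'joint_torque': array([-2.79348795e-03, -5.28505683e+01, -1.27112478e+00, -1.53836346e+01,
       -5.25043742e-02,  2.02234085e-03,  3.09482573e-05]), 'tool_pos': array([ 0.18617994, -0.59604797,  0.24900073]), 'eef_rot': array([ 9.88556892e-01,  1.50846270e-01, -1.66321827e-04, -8.04577908e-04]), 'contact_force': array([-0.46791929, -0.11665795,  0.49043304]), 'moment': array([-0.01071981, -0.02928764, -0.02012896]), 'finger_force': 0.0, 'opening': 0.9978396192983088}
```

View pics/scene0.png

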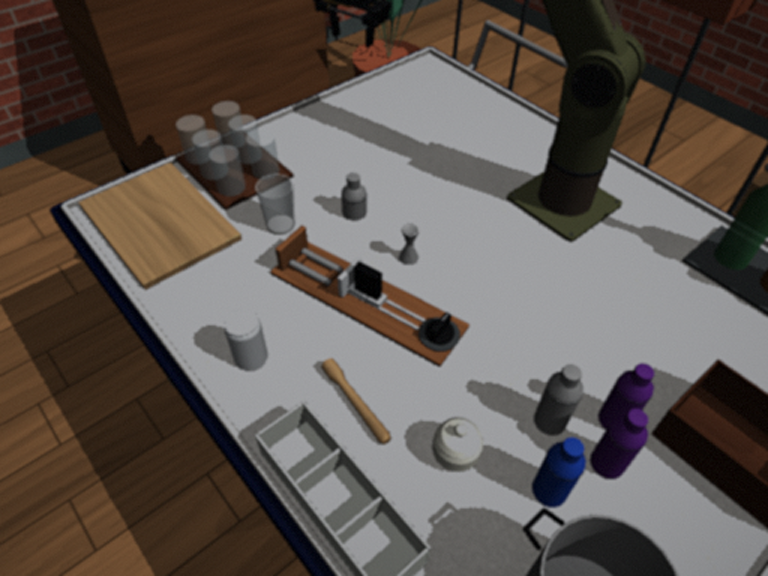

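View pics/top0.png

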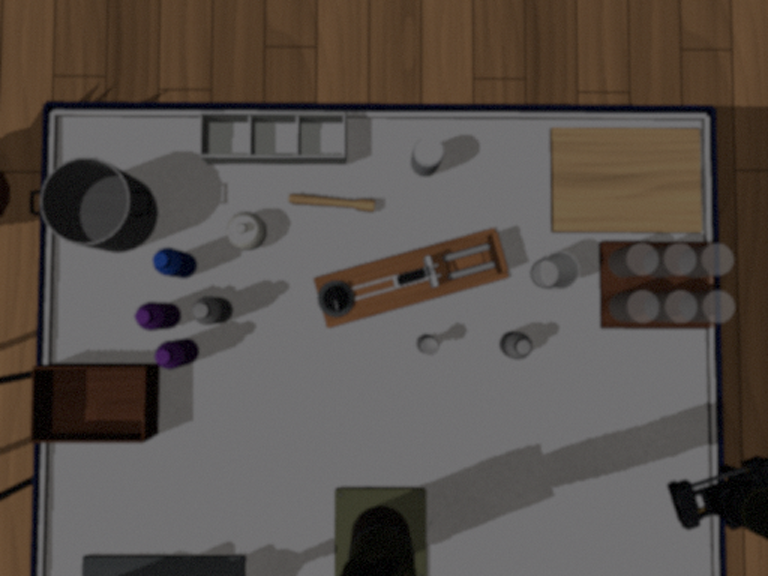

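Candidates for the tall shaker (768x576 top view): steel at (212,310), which looks tall; steel at (517,345), which looks short; purple at (157,316) and (176,353); blue at (174,262); white can at (428,155). I choose the steel one at (212,310), seen at (560,400) in the scene view. Next I check heights and measure, with one close crop.

Run:
```python
from h import *
z=np.load("pics/top0.npz");a,d=z["a"],z["d"]; P=cloud("top",d)
zs=np.load("pics/scene0.npz");A,D=zs["a"],zs["d"];S=cloud("scene",D)
tab=P[250:300,150:200].reshape(-1,3);print("table z",np.median(tab[:,2]))
def near(x,y,rad,zlo=.01):
    for n,C in(("top",P),("scene",S)):
        C=C.reshape(-1,3);k=(np.hypot(C[:,0]-x,C[:,1]-y)<rad)&(C[:,2]>zlo)&(C[:,2]<.25)
        q=C[k]
        if len(q): 
            t=q[q[:,2]>q[:,2].max()-.008]
            (c,rr)=cv2.minEnclosingCircle(q[:,:2].astype(np.float32))
            print(n,len(q),"zmax",q[:,2].max().round(3),"top mean",t.mean(0).round(4),"circ",np.round(c,4),round(rr,4), q[:,:2].min(0).round(3),q[:,:2].max(0).round(3))
for nm,u,v in(("tall?",212,310),("short?",517,345),("jig",428,343),("sugar",245,230),("tin",548,270),("muddler",333,202),("purp",157,316),("purp2",176,353),("blue",174,262)):
    w=world("top",d,u/1.5,v/1.5);print(nm,w.round(3)); near(w[0],w[1],.06)
# rack board: brown pixels z 8..16mm
hsv=cv2.cvtColor(a,cv2.COLOR_RGB2HSV)
m=np.zeros((384,512),bool);m[145:225,205:345]=1
k=m&(hsv[...,1]>110)&(P[...,2]>.006)&(P[...,2]<.018)
q=P[k][:,:2].astype(np.float32);print("board",len(q),cv2.minAreaRect(q*1000),cv2.boxPoints(cv2.minAreaRect(q*1000)))
k=m&(P[...,2]>.085)&(P[...,2]<.115);print("fin",k.sum(),P[k].mean(0),cv2.minAreaRect(P[k][:,:2].astype(np.float32)*1000))
x=A[230:310,340:450,::-1];cv2.imwrite("pics/c1.png",cv2.resize(x,None,fx=7,fy=7,interpolation=cv2.INTER_CUBIC))
```

```text
table z 0.00013936593164531885
tall? [0.5   0.347 0.139]
top 420 zmax 0.171 top mean [0.5005 0.3644 0.166 ] circ [0.5002 0.3646] 0.0304 [0.471 0.334] [0.529 0.393]
scene 991 zmax 0.167 top mean [0.5034 0.3673 0.1632] circ [0.5044 0.3677] 0.03 [0.479 0.339] [0.534 0.397]
short? [ 0.428 -0.287  0.108]
top 319 zmax 0.115 top mean [ 0.425  -0.2995  0.1111] circ [ 0.4245 -0.2984] 0.0301 [ 0.395 -0.327] [ 0.454 -0.269]
scene 401 zmax 0.112 top mean [ 0.4281 -0.296   0.1081] circ [ 0.4319 -0.2933] 0.0299 [ 0.403 -0.321] [ 0.459 -0.263]
jig [ 0.431 -0.101  0.089]
top 138 zmax 0.095 top mean [ 0.4247 -0.1037  0.0899] circ [ 0.4294 -0.0926] 0.0293 [ 0.407 -0.119] [ 0.445 -0.066]
scene 212 zmax 0.091 top mean [ 0.4281 -0.1003  0.0871] circ [ 0.4283 -0.0993] 0.0205 [ 0.408 -0.118] [ 0.447 -0.082]
sugar [0.671 0.291 0.092]
top 535 zmax 0.101 top mean [0.6767 0.2991 0.0958] circ [0.6761 0.2982] 0.042 [0.635 0.257] [0.717 0.34 ]
scene 967 zmax 0.097 top mean [0.6797 0.3018 0.0924] circ [0.6804 0.3025] 0.0419 [0.642 0.261] [0.722 0.343]
tin [ 0.593 -0.384  0.004]
top 538 zmax 0.125 top mean [ 0.5848
[... 829 characters left out ...]
ax 0.168 top mean [0.4101 0.4419 0.1634] circ [0.4121 0.4419] 0.03 [0.388 0.412] [0.442 0.471]
blue [0.599 0.428 0.134]
top 460 zmax 0.17 top mean [0.6017 0.4474 0.1658] circ [0.6025 0.4465] 0.0305 [0.572 0.417] [0.631 0.476]
scene 1091 zmax 0.167 top mean [0.6052 0.4499 0.1636] circ [0.6056 0.4499] 0.0299 [0.582 0.421] [0.635 0.479]
board 2279 ((575.3870849609375, -68.52735900878906), (112.23786163330078, 421.43084716796875), 15.734246253967285) [[ 464.23     119.07443]
 [ 578.51184 -286.56534]
 [ 686.5442  -256.12915]
 [ 572.2623   149.51062]]
fin 128 [ 0.57361742 -0.06485484  0.09962342] ((573.9515380859375, -65.41436767578125), (21.929317474365234, 60.34249496459961), 15.561713218688965)
```

View pics/c1.png

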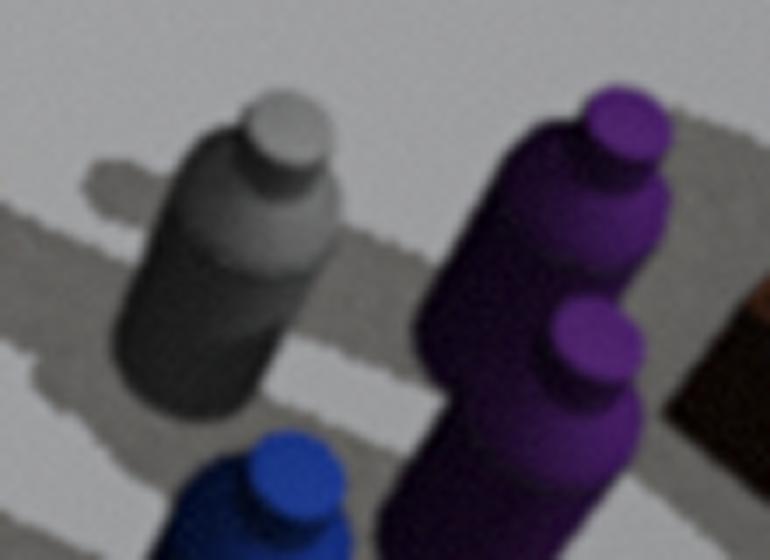

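The crop shows the grey steel tall shaker, cap at crop (290,130), beside two purple look-alikes and a blue one. Height is 165 mm at about (0.502, 0.366), so the choice is confirmed. Next I cross-check the rack in the scene camera and start over towards the stop.

```bash
python3 -m inch '1 .0311 -.0231 0 0 0 0;1 .0311 -.0231 0 0 0 0;1 .0311 -.0231 0 0 0 0;1 .0311 -.0231 0 0 0 0;1 .0311 -.0231 0 0 0 0;1 .0311 -.0231 0 0 0 0;1 .0311 -.0231 0 0 0 0;1 .0311 -.0231 0 0 0 0;1 .0311 -.0231 0 0 0 0;1 .0311 -.0231 0 0 0 0;1 .0311 -.0231 0 0 0 0;1 .0311 -.0231 0 0 0 0;1 .0311 -.0231 0 0 0 0;1 .0311 -.0231 0 0 0 0;1 .0311 -.0231 0 0 0 0;1 .0311 -.0231 0 0 0 0;1 .0311 -.0231 0 0 0 0'
python3 - <<'E'
from h import *
print([x for x in dir(r) if x[0]!='_'], r.nose_length)
zs=np.load("pics/scene0.npz");A,D=zs["a"],zs["d"];S=cloud("scene",D)
hsv=cv2.cvtColor(A,cv2.COLOR_RGB2HSV)
m=(S[...,0]>.44)&(S[...,0]<.72)&(S[...,1]>-.31)&(S[...,1]<.17)
k=m&(hsv[...,1]>110)&(S[...,2]>.006)&(S[...,2]<.018)
q=S[k][:,:2].astype(np.float32)*1000;print(cv2.minAreaRect(q),cv2.boxPoints(cv2.minAreaRect(q)))
k=m&(S[...,2]>.092)&(S[...,2]<.115);print(k.sum(),S[k].mean(0),cv2.minAreaRect(S[k][:,:2].astype(np.float32)*1000))
s=get_state();print(s['q'].round(3),s['tool_pos'],s['eef_rot'])
E
```

```text
clock: 1.52
tool_pos: [0.5745, -0.0623, 0.2494]
eef_rot: [0.989, 0.151, -0.0, 0.0]
contact_force: [0.5, -0.1, 0.1]
opening: 1.0
finger_force: 0.0
['Unreachable', 'finish_job', 'nose_length'] 0.011
((577.8123779296875, -66.34690856933594), (119.7686538696289, 428.9776916503906), 15.681077003479004) [[ 462.1843    123.973206]
 [ 578.12946  -289.0384  ]
 [ 693.4404   -256.66702 ]
 [ 577.4953    156.34457 ]]
127 [ 0.56692617 -0.07970906  0.09753112] ((522.9358520507812, -175.23199462890625), (300.1845703125, 48.238983154296875), 64.16822052001953)
[ 0.101  0.624 -0.123  1.714  0.1    0.811 -1.336] [ 0.57450022 -0.06226986  0.24941215] [ 9.88541440e-01  1.50949164e-01 -4.14695917e-04  1.21490189e-05]
```

```bash
python3 -m inch '1 0 0 0 0 0 -.1185;1 0 0 0 0 0 -.1185;1 0 0 0 0 0 -.1185;1 0 0 0 0 0 -.1185;1 0 0 0 0 0 -.1185;1 0 0 0 0 0 -.1185;1 0 0 0 0 0 -.1185;1 0 0 0 0 0 -.1185;1 0 0 0 0 0 -.1185;1 0 0 0 0 0 -.1185;1 0 0 0 0 0 -.1185;1 0 0 0 0 0 -.1185;1 0 0 0 0 0 -.1185;1 0 0 .02 0 0 0;1 0 0 .02 0 0 0;1 0 0 0 0 0 0'
cat >> h.py <<'E'
from scipy.spatial.transform import Rotation as R
YAW=np.radians(15.7); O=np.array([.5793,-.0770,0]); RK=R.from_euler('z',YAW)
def torack(p): return RK.inv().apply(np.asarray(p)-O)
def tow(p): return RK.apply(p)+O
def go(p,rot=None):
    s=get_state();T=R.from_quat(s['eef_rot'])
    print("pos",s['tool_pos'].round(4),"rack",torack(s['tool_pos']).round(4),"q",s['q'].round(3))
    print("axes x,y,z",T.as_matrix().T.round(3).tolist())
    print("shift",T.inv().apply(np.asarray(p)-s['tool_pos']).round(4))
    if rot is not None: print("turn",(T.inv()*rot).as_rotvec().round(4))
DOWN=R.from_matrix(np.array([[-np.sin(YAW),np.cos(YAW),0],[np.cos(YAW),np.sin(YAW),0],[0,0,-1]]).T)
E
python3 -c "
from h import *
go([.5746,-.0645,.078],DOWN)"
```

```text
clock: 2.85
tool_pos: [0.5714, -0.0648, 0.2063]
eef_rot: [0.605, 0.797, -0.002, -0.003]
contact_force: [-0.1, -1.0, -0.6]
opening: 0.996
finger_force: 0.0
pos [ 0.5714 -0.0648  0.2063] rack [-0.0043  0.0139  0.2063] q [ 0.344  0.724 -0.54   1.747  0.487  0.814 -0.157]
axes x,y,z [[-0.269, 0.963, 0.002], [0.963, 0.269, -0.007], [-0.007, -0.0, -1.0]]
shift [-0.0008  0.0041  0.1283]
turn [-0.0069 -0.0016 -0.0016]
```

```bash
python3 -m inch '1 0 .0041 .03 -.0069 0 0;1 0 0 .03 0 0 0;1 0 0 .03 0 0 0;1 0 0 .03 0 0 0;1 0 0 .009 0 0 0;-.9 0 0 0 0 0 0;-.9 0 0 0 0 0 0;-.9 0 0 0 0 0 0;-.9 0 0 0 0 0 0;-.9 0 0 0 0 0 0;-.9 0 0 0 0 0 0' 20
python3 -c "
from h import *
go([.5746,-.0645,.078],DOWN)"
```

```text
clock: 3.77
tool_pos: [0.5792, -0.0629, 0.0818]
eef_rot: [0.605, 0.797, 0.003, 0.003]
contact_force: [0.3, 0.1, -0.3]
opening: 0.574
finger_force: 0.0
pos [ 0.5792 -0.0629  0.0818] rack [0.0037 0.0136 0.0818] q [ 0.265  0.899 -0.41   1.817  0.635  0.551 -0.285]
axes x,y,z [[-0.269, 0.963, -0.001], [0.963, 0.269, 0.009], [0.009, 0.002, -1.0]]
shift [-0.0003 -0.0049  0.0038]
turn [ 0.0087  0.0007 -0.0017]
```

```bash
python3 -m inch '-.9 0 0 0 0 0 0;-.9 0 0 0 0 0 0;-.9 0 0 0 0 0 0;-.9 0 0 0 0 0 0;-.9 0 0 0 0 0 0;-.9 0 0 0 0 0 0;-.9 0 0 0 0 0 0;-.9 0 0 0 0 0 0;-.9 0 0 0 0 0 0'
python3 -c "
from h import *
go([.5746,-.0645,.078],DOWN)"
```

```text
clock: 4.52
tool_pos: [0.5737, -0.0644, 0.0802]
eef_rot: [0.605, 0.796, -0.002, -0.001]
contact_force: [-9.6, -2.1, 7.9]
opening: 0.251
finger_force: 20.0
pos [ 0.5737 -0.0644  0.0802] rack [-0.002   0.0137  0.0802] q [ 0.265  0.9   -0.408  1.823  0.634  0.556 -0.285]
axes x,y,z [[-0.269, 0.963, -0.001], [0.963, 0.269, -0.004], [-0.003, -0.002, -1.0]]
shift [-0.0003  0.0009  0.0022]
turn [-0.0035  0.0009 -0.002 ]
```

```bash
python3 -m inch '-.9 .008 -.004 0 0 0 0;-.9 .008 0 0 0 0 0;-.9 .008 0 0 0 0 0;-.9 .008 0 0 0 0 0;-.9 .008 0 0 0 0 0;-.9 .008 0 0 0 0 0;-.9 .008 0 0 0 0 0;-.9 .008 0 0 0 0 0;-.9 .008 0 0 0 0 0;-.9 .008 0 0 0 0 0;-.9 .008 0 0 0 0 0;-.9 .006 0 0 0 0 0;-.9 0 0 0 0 0 0;-.9 0 0 0 0 0 0;-.9 0 0 0 0 0 0'
python3 -c "
from h import *
go([.5746,-.0645,.078],DOWN)"
```

```text
clock: 5.77
tool_pos: [0.5472, 0.029, 0.0803]
eef_rot: [0.604, 0.797, 0.002, 0.0]
contact_force: [-4.6, 0.0, 0.5]
opening: 0.249
finger_force: 20.0
pos [0.5472 0.029  0.0803] rack [-0.0022  0.1107  0.0803] q [ 0.076  0.869 -0.357  1.92   0.634  0.462 -0.468]
axes x,y,z [[-0.271, 0.963, 0.003], [0.963, 0.271, 0.004], [0.003, 0.004, -1.0]]
shift [-0.0974  0.001   0.0021]
turn [ 0.004  -0.0026  0.0005]
```

```bash
python3 -m inch '1 0 0 0 0 0 0;1 0 0 0 0 0 0;1 0 0 0 0 0 0;1 0 0 -.01 0 0 0;1 0 0 -.03 0 0 0;1 0 0 -.035 0 0 0;1 0 0 -.035 0 0 0;1 0 0 -.035 0 0 0;1 0 0 -.035 0 0 0;1 0 0 0 0 0 0'
sed -i 's/O=np.array(\[.5793,-.0770,0\])/O=np.array([.5774,-.0775,0])/' h.py
cat > kin.py <<'E'
from h import *
from scipy.optimize import least_squares
from itertools import product
s=get_state()
D=[([1.30180924,.68988577,-.19455304,1.56623729,.15728054,.90250323,-.21512777],[.18618,-.59605,.249],[.98856,.15085,0,-.0008]),
([.101,.624,-.123,1.714,.1,.811,-1.336],[.5745,-.0623,.2494],[.98854,.15095,-.0004,0]),
([.344,.724,-.54,1.747,.487,.814,-.157],[.5714,-.0648,.2063],[.605,.797,-.002,-.003]),
([.265,.899,-.41,1.817,.635,.551,-.285],[.5792,-.0629,.0818],[.605,.797,.003,.003]),
([.076,.869,-.357,1.92,.634,.462,-.468],[.5472,.029,.0803],[.604,.797,.002,0]),
(s['q'],s['tool_pos'],s['eef_rot'])]
def fk(q,L,sg,flip=None):
    T=R.identity();p=np.zeros(3)
    for i in range(7):
        if i%2==0: p=p+T.apply([0,0,L[i//2]]); T=T*R.from_euler('z',sg[i]*q[i]+(L[4+i//2] if i in(0,6) else 0)) if True else T
        else: T=T*R.from_euler('y',sg[i]*q[i])
        if i==3: pass
    p=p+T.apply([0,0,0]); return p,T
# L: d0,L1,L2,L3, yaw0 offset, _,_, yaw7 offset
def res(L,sg):
    o=[]
    for q,p,e in D:
        pp,T=fk(q,L,sg); o+=list((pp-p)*3)+list((R.from_quat(e).inv()*T).as_rotvec())
    return np.array(o)
E
cat > fit.py <<'E'
from kin import *
out=[]
for s3,s5,s7 in product((1,-1),repeat=3):
  for s1 in (1,-1):
   for y7 in (0,np.pi/2,np.pi,-np.pi/2):
    sg=[s1,1,s3,1,s5,1,s7]
    f=least_squares(res,[.3,.4,.4,.2,0,0,0,y7],args=(sg,))
    out.append((f.cost,sg,f.x.round(4).tolist()))
out.sort(key=lambda t:t[0])
for o in out[:3]:print(o)
print(get_state()['q'].round(3),get_state()['tool_pos'])
E
python3 fit.py
```

```text
clock: 6.6
tool_pos: [0.5523, 0.0281, 0.2683]
eef_rot: [0.605, 0.796, 0.008, 0.007]
contact_force: [0.7, 1.4, -0.1]
opening: 0.978
finger_force: 0.0
(np.float64(0.0003038564070541338), [-1, 1, -1, 1, -1, 1, -1], [0.2802, 0.5617, 0.3467, 0.2521, -0.078, -0.0001, 0.0, 1.4927])
(np.float64(0.0003038564073476072), [-1, 1, -1, 1, -1, 1, -1], [0.2802, 0.5617, 0.3467, 0.2521, -0.078, 0.0, 0.0, 1.4927])
(np.float64(0.000303856407394635), [-1, 1, -1, 1, -1, 1, -1], [0.2802, 0.5617, 0.3467, 0.2521, -0.078, -3.2483, 0.0, 1.4927])
[ 0.212  0.606 -0.57   1.771  0.417  0.865 -0.274] [0.5523358  0.02807705 0.26831394]
```

```bash
cat > ik.py <<'E'
from kin import *
L=[0.2802,0.5617,0.3467,0.2521,-0.078,0,0,1.4927];SG=[-1,1,-1,1,-1,1,-1]
lo=np.array([-3.01,-.46,-1.47,.13,-1,.04,-2.66]);hi=np.array([3.01,2.08,1.51,2.56,4.14,2.09,2.66])
def ik(p,T,q0,w=.003):
    def f(q):
        pp,TT=fk(q,L,SG);return np.r_[(pp-p)*5,(T.inv()*TT).as_rotvec(),w*(q-q0)]
    s=least_squares(f,np.clip(q0,lo+1e-3,hi-1e-3),bounds=(lo,hi));q=s.x
    pp,TT=fk(q,L,SG);return q,np.linalg.norm(pp-p),(T.inv()*TT).magnitude()
def pickrot(phi,th,sgn=1):
    h=np.array([np.cos(phi),np.sin(phi),0]);up=np.array([0,0,1.])
    z=np.cos(th)*h-np.sin(th)*up;y=sgn*np.cross(h,up);x=np.cross(y,z)
    return R.from_matrix(np.array([x,y,z]).T)
def tcp(g,T): return np.asarray(g)+T.apply([0,0,.008])
SH=np.array([.5015,.3655,0])
E
python3 - <<'E'
from ik import *
rng=np.random.default_rng(0)
q0=get_state()['q']
for sgn in(1,-1):
 for phi in(50,65,80,95):
  for th in(15,25):
   T=pickrot(np.radians(phi),np.radians(th),sgn);p=tcp(SH+[0,0,.085],T)
   best=None
   for k in range(8):
    q,ep,er=ik(p,T,q0 if k==0 else rng.uniform(lo,hi))
    if ep<.003 and er<.02:
      c=np.abs(q-q0).max()
      if best is None or c<best[0]:best=(c,q)
   print(sgn,phi,th,None if best is None else best[1].round(2))
E
```

```text
1 50 15 [-0.86  1.3   0.46  2.31  3.47  1.84  1.2 ]
1 50 25 [-1.26  1.81  1.51  2.3   3.36  1.99 -0.  ]
1 65 15 [-0.96  1.45  0.88  2.21  3.67  2.09  0.93]
1 65 25 [-0.12  1.2  -0.56  2.21  3.64  0.96  2.11]
1 80 15 [ 0.24  1.57 -1.12  2.08  3.64  0.4   2.66]
1 80 25 [ 0.28  1.73 -1.47  2.08  2.38  0.54 -2.35]
1 95 15 [ 0.3   1.66 -1.28  1.91  0.36  0.09 -0.24]
1 95 25 [ 0.23  1.48 -1.15  1.92  0.33  0.05 -0.33]
-1 50 15 [ 0.14  1.9  -1.47  2.31  3.13  1.27  0.17]
-1 50 25 [ 0.1   1.77 -1.47  2.3   2.89  1.31  0.12]
-1 65 15 [ 0.26  1.87 -1.47  2.21  2.98  0.82  0.33]
-1 65 25 [ 0.22  1.75 -1.47  2.21  2.75  0.9   0.35]
-1 80 15 [ 0.32  1.83 -1.47  2.08  2.6   0.42  0.71]
-1 80 25 [ 0.27  1.69 -1.42  2.08  2.47  0.49  0.68]
-1 95 15 [ 0.26  1.57 -1.15  1.91 -1.    0.15 -2.06]
-1 95 25 [ 0.27  1.6  -1.32  1.92  1.4   0.22  1.8 ]
```

Run:
```python
from ik import *
q0=get_state()['q'];p0=get_state()['tool_pos'];T0=R.from_quat(get_state()['eef_rot'])
for phi in(98,105.7,112,120):
  for th in(24,29):
   T=pickrot(np.radians(phi),np.radians(th));g=SH+[0,0,.088];h=np.r_[np.cos(np.radians(phi)),np.sin(np.radians(phi)),0]
   pre=tcp(g-h*.12,T); pk=tcp(g,T);lift=tcp(g+[0,0,.12],T)
   th_=np.radians(90-th); 
   TP=DOWN*R.from_rotvec([0,-np.radians(th),0]) # lean check below
   gp=tow([0,-.175+.088,.054]);pl=tcp(gp,TP);plh=tcp(gp+[0,0,.15],TP)
   q=q0;o=[];path=[(p0,T0)]
   from scipy.spatial.transform import Slerp
   W=[(p0,T0),(pre+[0,0,.15],T),(pre,T),(pk,T),(lift,T),(plh+[0,.1,.02],TP),(plh,TP),(pl,TP)]
   mx=0
   for a,b in zip(W[:-1],W[1:]):
     rv=(a[1].inv()*b[1]).as_rotvec();bad=0
     for t in np.linspace(.1,1,10):
       qn,ep,er=ik(a[0]*(1-t)+b[0]*t,a[1]*R.from_rotvec(rv*t),q,.01);mx=max(mx,np.abs(qn-q).max());q=qn
       bad=max(bad,ep*1000+er*57)
     o.append(np.r_[q.round(2),round(bad,1)].tolist())
   print(phi,th,"maxstep",mx.round(2),"tilt z",TP.as_matrix()[:,2].round(2));[print("  ",x) for x in o]
```

```text
98 24 maxstep 0.14 tilt z [ 0.11 -0.39 -0.91]
   [0.47, 1.22, -1.25, 1.91, -0.13, 0.42, -0.01, 0.0]
   [0.44, 1.46, -1.12, 1.9, -0.01, 0.32, 0.13, 0.0]
   [0.23, 1.48, -1.14, 1.89, -0.06, 0.13, 0.08, 0.0]
   [0.25, 1.27, -1.22, 1.91, -0.15, 0.2, -0.03, 0.0]
   [-0.08, 0.69, -0.1, 1.77, 0.74, 0.74, -0.45, 0.0]
   [0.08, 0.72, -0.08, 1.78, 0.79, 0.64, -0.34, 0.0]
   [-0.05, 0.96, 0.15, 1.84, 0.96, 0.32, -0.62, 0.0]
98 29 maxstep 0.15 tilt z [ 0.13 -0.47 -0.87]
   [0.45, 1.15, -1.2, 1.91, -0.11, 0.43, -0.05, 0.0]
   [0.41, 1.39, -1.07, 1.91, 0.0, 0.3, 0.07, 0.0]
   [0.19, 1.4, -1.08, 1.9, -0.05, 0.12, 0.01, 0.0]
   [0.21, 1.19, -1.16, 1.9, -0.14, 0.22, -0.09, 0.0]
   [-0.16, 0.69, -0.01, 1.79, 0.81, 0.73, -0.53, 0.0]
   [-0.01, 0.72, 0.02, 1.81, 0.88, 0.61, -0.45, 0.0]
   [-0.15, 0.99, 0.27, 1.86, 1.07, 0.29, -0.78, 0.0]
105.7 24 maxstep 0.15 tilt z [ 0.11 -0.39 -0.91]
   [0.42, 1.22, -1.21, 1.77, -0.14, 0.64, 0.05, 0.0]
   [0.4, 1.45, -1.1, 1.76, -0.03, 0.54, 0.18, 0.0]
   [0.21, 1.46, -1.12, 1.8, -0.07, 0.33, 0.14, 0.0]
   [0.23, 1.26, -1.2, 1.82, -0.16, 0.4, 0.03, 0.0]
   [-0.07, 0.6
[... 1523 characters left out ...]
.02, 0.93, 0.25, 0.0]
   [0.15, 1.44, -1.07, 1.63, -0.06, 0.68, 0.21, 0.0]
   [0.17, 1.26, -1.15, 1.65, -0.14, 0.75, 0.11, 0.0]
   [-0.04, 0.69, -0.16, 1.77, 0.78, 0.77, -0.49, 0.0]
   [0.12, 0.72, -0.14, 1.78, 0.84, 0.67, -0.39, 0.0]
   [-0.02, 0.96, 0.09, 1.84, 1.05, 0.36, -0.69, 0.0]
120 29 maxstep 0.15 tilt z [ 0.13 -0.47 -0.87]
   [0.29, 1.18, -1.11, 1.51, -0.09, 1.01, 0.1, 0.0]
   [0.26, 1.39, -1.02, 1.51, 0.01, 0.89, 0.22, 0.0]
   [0.12, 1.39, -1.04, 1.64, -0.02, 0.65, 0.16, 0.0]
   [0.14, 1.21, -1.11, 1.65, -0.1, 0.74, 0.06, 0.0]
   [-0.11, 0.7, -0.09, 1.79, 0.86, 0.77, -0.58, 0.0]
   [0.04, 0.72, -0.06, 1.81, 0.94, 0.65, -0.5, 0.0]
   [-0.1, 0.98, 0.18, 1.86, 1.19, 0.35, -0.88, 0.0]
```

```bash
python3 -m inch '1 0 0 0 0 .1152 0;1 0 0 0 0 .1152 0;1 0 0 0 0 .1152 0;1 0 0 0 0 .1152 0;1 0 0 0 0 .1152 0;1 0 0 0 0 .1152 0;1 0 0 0 0 .1152 0;1 0 0 0 0 .1152 0;1 0 0 0 0 .1152 0;1 0 0 0 0 .1152 0;1 0 0 0 0 0 0'
python3 -c "
from ik import *
T=pickrot(np.radians(105.7),np.radians(24));print(tcp(SH+[0,0,.088],T))
go([.532,.257,.14],T)"
```

```text
clock: 7.52
tool_pos: [0.5484, 0.0225, 0.254]
eef_rot: [0.509, 0.665, 0.332, -0.435]
contact_force: [0.7, -1.7, -0.8]
opening: 1.003
finger_force: 0.0
[0.49952235 0.3725357  0.08474611]
pos [0.5484 0.0225 0.254 ] rack [-0.0008  0.1041  0.254 ] q [ 0.794  1.197 -1.05   1.495 -0.163  1.202  0.345]
axes x,y,z [[-0.104, 0.388, 0.916], [0.965, 0.262, -0.001], [-0.24, 0.884, -0.402]]
shift [-0.0118  0.0457  0.257 ]
turn [ 0.0076 -0.0056 -0.0048]
```

```bash
python3 -m inch '1 -.0015 .0057 .0321 0 0 0;1 -.0015 .0057 .0321 0 0 0;1 -.0015 .0057 .0321 0 0 0;1 -.0015 .0057 .0321 0 0 0;1 -.0015 .0057 .0321 0 0 0;1 -.0015 .0057 .0321 0 0 0;1 -.0015 .0057 .0321 0 0 0;1 -.0015 .0057 .0321 .0076 -.0056 -.0048;1 0 0 0 0 0 0;1 0 0 0 0 0 0;1 0 0 0 0 0 0'
python3 -c "
from ik import *
T=pickrot(np.radians(105.7),np.radians(24))
go([.532,.257,.085],T);go([.4995,.3725,.0847],T)"
```

```text
clock: 8.43
tool_pos: [0.5319, 0.2599, 0.1466]
eef_rot: [0.503, 0.674, 0.329, -0.43]
contact_force: [0.9, 0.1, 0.5]
opening: 1.001
finger_force: 0.0
pos [0.5319 0.2599 0.1466] rack [0.0475 0.3371 0.1466] q [ 0.474  1.34  -1.049  1.698 -0.173  0.659  0.345]
axes x,y,z [[-0.125, 0.395, 0.91], [0.961, 0.278, 0.011], [-0.248, 0.876, -0.414]]
shift [-0.0573 -0.0014  0.023 ]
turn [-0.0022  0.0083  0.0129]
pos [0.5319 0.2599 0.1466] rack [0.0475 0.3371 0.1466] q [ 0.474  1.34  -1.049  1.698 -0.173  0.659  0.345]
axes x,y,z [[-0.125, 0.395, 0.91], [0.961, 0.278, 0.011], [-0.248, 0.876, -0.414]]
shift [-0.0078 -0.0005  0.1323]
turn [-0.0022  0.0083  0.0129]
```

```bash
python3 -m inch '1 -.0078 0 0 0 .0083 .0129;1 0 0 .025 0 0 0;1 0 0 .025 0 0 0;1 0 0 .025 0 0 0;1 0 0 .02 0 0 0;1 0 0 .02 0 0 0;1 0 0 .017 0 0 0;1 0 0 0 0 0 0;1 0 0 0 0 0 0'
python3 -c "
from ik import *
T=pickrot(np.radians(105.7),np.radians(24))
go([.4995,.3725,.0847],T)
a,d=snapshot('scene');cv2.imwrite('pics/p1.png',cv2.resize(a[200:330,300:470,::-1],None,fx=4,fy=4,interpolation=cv2.INTER_CUBIC))"
```

```text
clock: 9.18
tool_pos: [0.4995, 0.3722, 0.0847]
eef_rot: [0.507, 0.668, 0.328, -0.436]
contact_force: [0.0, 0.0, -0.3]
opening: 0.997
finger_force: 0.0
pos [0.4995 0.3722 0.0847] rack [0.0467 0.454  0.0847] q [ 0.304  1.462 -1.057  1.739 -0.182  0.413  0.355]
axes x,y,z [[-0.106, 0.391, 0.914], [0.962, 0.272, -0.004], [-0.25, 0.88, -0.405]]
shift [0.0001 0.0001 0.0003]
turn [-0.0025 -0.002  -0.0032]
```

View pics/p1.png

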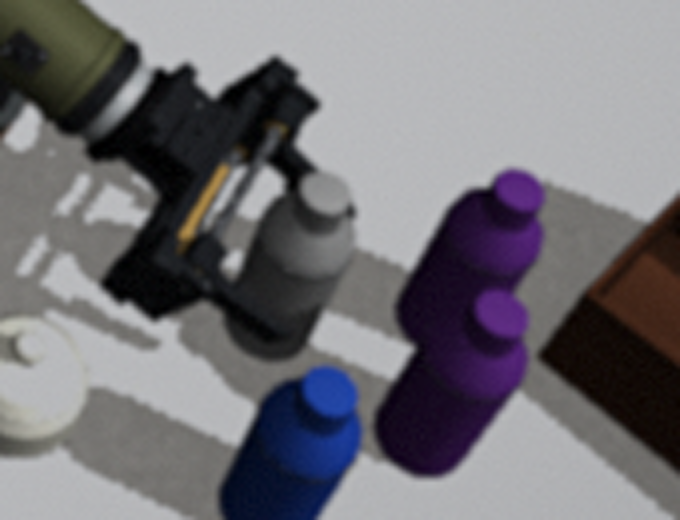

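The picture shows the fingers straddling the grey tall shaker (cap at crop (325,195)), one finger on each side at (265,320) and (345,215), clear of the look-alikes. Now I close and lift.

```bash
python3 -m inch '-.2 0 0 0 0 0 0;-.2 0 0 0 0 0 0;-.2 0 0 0 0 0 0;-.2 0 0 0 0 0 0;-.2 0 0 0 0 0 0;-.2 0 0 0 0 0 0;-.2 0 0 0 0 0 0;-.2 0 0 0 0 0 0;-.2 0 0 0 0 0 0;-.2 0 0 0 0 0 0;-.2 0 0 0 0 0 0' 30
python3 -c "
from ik import *
T=pickrot(np.radians(105.7),np.radians(24))
go([.4995,.3725,.0847],T);print(T.inv().apply([0,0,.1]))"
```

```text
clock: 10.15
tool_pos: [0.4986, 0.3732, 0.0855]
eef_rot: [0.506, 0.668, 0.328, -0.437]
contact_force: [-1.1, -2.5, 3.0]
opening: 0.667
finger_force: 30.0
pos [0.4986 0.3732 0.0855] rack [0.0461 0.4552 0.0855] q [ 0.303  1.462 -1.058  1.74  -0.182  0.413  0.355]
axes x,y,z [[-0.107, 0.389, 0.915], [0.962, 0.273, -0.004], [-0.251, 0.88, -0.404]]
shift [-0.0011  0.0007 -0.0005]
turn [-0.004  -0.0032 -0.0023]
[ 9.13545458e-02 -5.55111512e-18 -4.06736643e-02]
```

```bash
python3 -m inch '-.2 .01 0 -.0045 0 0 0;-.2 .0228 0 -.0102 0 0 0;-.2 .0228 0 -.0102 0 0 0;-.2 .0228 0 -.0102 0 0 0;-.2 .0228 0 -.0102 0 0 0;-.2 .0228 0 -.0102 0 0 0;-.2 .0128 0 -.0055 0 0 0;-.2 -.006 0 -.013 0 0 0;-.2 -.0115 0 -.0259 0 0 0;-.2 -.0115 0 -.0259 0 0 0;-.2 -.0115 0 -.0259 0 0 0;-.2 -.0115 0 -.0259 0 0 0;-.2 -.0115 0 -.0259 0 0 0;-.2 -.006 0 -.013 0 0 0;-.2 0 0 0 0 0 0'
python3 -c "
from ik import *
TP=DOWN*R.from_rotvec([0,-np.radians(24),0])
go(tcp(tow([0,-.175+.0888,.054+.13]),TP),TP)"
```

```text
clock: 11.4
tool_pos: [0.5492, 0.2046, 0.2318]
eef_rot: [0.51, 0.667, 0.328, -0.433]
contact_force: [-0.6, 0.0, -3.1]
opening: 0.673
finger_force: 30.0
pos [0.5492 0.2046 0.2318] rack [0.0492 0.2792 0.2318] q [ 0.563  1.217 -1.087  1.646 -0.209  0.837  0.277]
axes x,y,z [[-0.104, 0.395, 0.913], [0.964, 0.264, -0.004], [-0.243, 0.88, -0.408]]
shift [-0.2012 -0.0465 -0.3142]
turn [-0.0017 -1.5689 -0.0085]
```

```bash
python3 -m inch '-.2 0 0 0 0 -.05 0;-.2 0 0 0 0 -.1 0;-.2 0 0 0 0 -.1 0;-.2 0 0 0 0 -.1 0;-.2 0 0 0 0 -.1 0;-.2 0 0 0 0 -.1 0;-.2 0 0 0 0 -.1 0;-.2 0 0 0 0 -.1 0;-.2 0 0 0 0 -.1 0;-.2 0 0 0 0 -.1 0;-.2 0 0 0 0 -.1 0;-.2 0 0 0 0 -.1 0;-.2 0 0 0 0 -.1 0;-.2 0 0 0 0 -.1 0;-.2 0 0 0 0 -.1 0;-.2 0 0 0 0 -.1 0;-.2 0 0 0 0 -.02 0;-.2 0 0 0 0 0 0;-.2 0 0 0 0 0 0'
python3 -c "
from ik import *
TP=DOWN*R.from_rotvec([0,-np.radians(24),0])
go(tcp(tow([0,-.175+.0888,.054+.1]),TP),TP)"
```

```text
clock: 12.98
tool_pos: [0.5453, 0.209, 0.2337]
eef_rot: [0.59, 0.781, -0.126, 0.162]
contact_force: [0.8, -0.9, -1.7]
opening: 0.668
finger_force: 30.0
pos [0.5453 0.209  0.2337] rack [0.0466 0.2845 0.2337] q [-0.588  0.717 -0.108  1.66   0.536  1.014 -0.743]
axes x,y,z [[-0.252, 0.88, -0.402], [0.962, 0.273, -0.005], [0.105, -0.388, -0.916]]
shift [-0.3072 -0.0472  0.2301]
turn [-0.0035 -0.0053  0.0047]
```

```bash
python3 -m inch '-.2 -.0128 -.002 .0096 0 0 0;-.2 -.0256 -.0039 .0192 0 0 0;-.2 -.0256 -.0039 .0192 0 0 0;-.2 -.0256 -.0039 .0192 0 0 0;-.2 -.0256 -.0039 .0192 0 0 0;-.2 -.0256 -.0039 .0192 0 0 0;-.2 -.0256 -.0039 .0192 0 0 0;-.2 -.0256 -.0039 .0192 0 0 0;-.2 -.0256 -.0039 .0192 0 0 0;-.2 -.0256 -.0039 .0192 0 0 0;-.2 -.0256 -.0039 .0192 0 0 0;-.2 -.0256 -.0039 .0192 0 0 0;-.2 -.0128 -.002 .0096 0 0 0;-.2 0 0 0 0 0 0;-.2 0 0 0 0 0 0;-.2 0 0 0 0 0 0'
python3 - <<'E'
from ik import *
TP=DOWN*R.from_rotvec([0,-np.radians(24),0])
go(tcp(tow([0,-.175+.0888,.054+.1]),TP),TP)
a,d=snapshot('scene');np.savez('pics/p2.npz',a=a,d=d)
cv2.imwrite('pics/p2.png',cv2.resize(a[110:260,160:330,::-1],None,fx=4,fy=4,interpolation=cv2.INTER_CUBIC))
a,d=snapshot('top');np.savez('pics/t2.npz',a=a,d=d)
E
```

```text
clock: 14.32
tool_pos: [0.6024, -0.1637, 0.1477]
eef_rot: [0.59, 0.781, -0.125, 0.163]
contact_force: [0.5, -0.3, -2.8]
opening: 0.67
finger_force: 30.0
pos [ 0.6024 -0.1637  0.1477] rack [ 0.0008 -0.0898  0.1477] q [-0.02   0.801  0.021  1.847  0.826  0.533 -0.46 ]
axes x,y,z [[-0.25, 0.881, -0.402], [0.962, 0.272, -0.002], [0.107, -0.387, -0.916]]
shift [ 0.0007 -0.0008  0.0008]
turn [-0.0014 -0.0054  0.002 ]
```

View pics/p2.png

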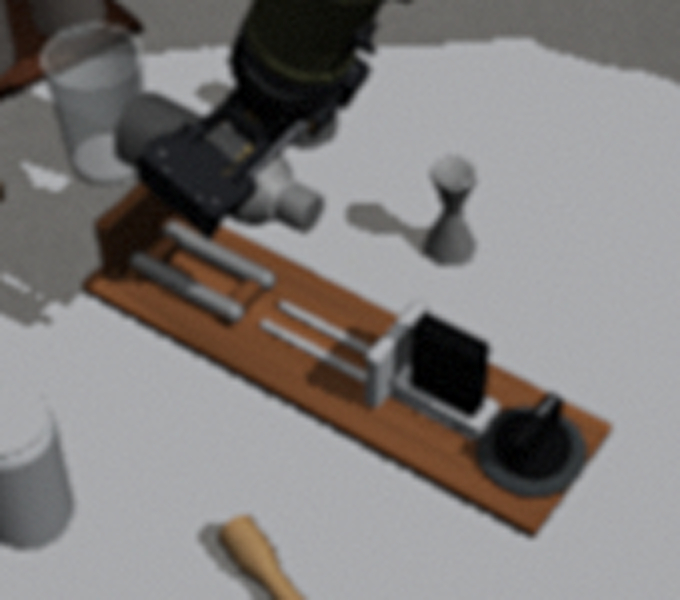

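The picture shows the shaker level over the rails, base towards the end board, cap at crop (300,205), and the stop back against the knob end at (400,350). I check the held pose against the rack before lowering.

Run:
```python
from ik import *
for n,f in(("scene","p2"),("top","t2")):
    z=np.load(f"pics/{f}.npz");C=cloud(n,z["d"]);C=torack(C.reshape(-1,3)); a=z["a"].reshape(-1,3)
    hsv=cv2.cvtColor(z["a"],cv2.COLOR_RGB2HSV).reshape(-1,3)
    print(n)
    k=(abs(C[:,0])<.022)&(C[:,1]>-.032)&(C[:,1]<.03)&(C[:,2]>.115)&(C[:,2]<.19);q=C[k]
    print(" cap",len(q),q.min(0).round(4),q.max(0).round(4),"x mid",np.median(q[:,0]).round(4))
    for lo_,hi_ in((-.2,-.17),(-.17,-.14),(-.14,-.115),(-.06,-.05),(-.025,-.01)):
        k=(abs(C[:,0])<.035)&(C[:,1]>lo_)&(C[:,1]<hi_)&(C[:,2]>.11)&(C[:,2]<.195);q=C[k]
        if len(q):print(" band",lo_,len(q),"zmax",q[:,2].max().round(4),"x",q[:,0].min().round(4),q[:,0].max().round(4),"ymin",q[:,1].min().round(4))
    k=(abs(C[:,0])<.04)&(C[:,1]>-.21)&(C[:,1]<-.17)&(C[:,2]>.068)&(C[:,2]<.085);q=C[k]
    if len(q):print(" endboard top",len(q),q.min(0).round(4),q.max(0).round(4))
    k=(abs(C[:,0])<.06)&(C[:,1]>-.17)&(C[:,1]<-.07)&(C[:,2]>.022)&(C[:,2]<.04);q=C[k]
    if len(q):print(" rails",len(q),q.min(0).round(4),q.max(0).round(4),"mid",np.median(q[q[:,0]<0,0]),np.median(q[q[:,0]>0,0]))
    k=(abs(C[:,0])<.02)&(C[:,1]>.05)&(C[:,1]<.2)&(C[:,2]>.09)&(C[:,2]<.112);q=C[k]
    if len(q):print(" fin",len(q),q.min(0).round(4),q.max(0).round(4))
```

```text
scene
 cap 112 [-0.0105 -0.032   0.14  ] [ 0.0204 -0.0074  0.1706] x mid 0.01
 band -0.2 22 zmax 0.1822 x -0.0204 0.0323 ymin -0.1761
 band -0.17 155 zmax 0.1862 x -0.0176 0.0329 ymin -0.1698
 band -0.14 40 zmax 0.1833 x -0.0165 0.026 ymin -0.1396
 band -0.06 15 zmax 0.1771 x -0.0214 0.0342 ymin -0.0589
 band -0.025 67 zmax 0.1706 x -0.0105 0.0199 ymin -0.0249
 endboard top 60 [-0.0067 -0.1941  0.0681] [ 0.0391 -0.179   0.0781]
 rails 255 [-0.0261 -0.1696  0.022 ] [ 0.0326 -0.0701  0.0331] mid -0.015398707898504324 0.025225485806767974
 fin 138 [-0.0082  0.0821  0.09  ] [0.0143 0.1403 0.1024]
topTraceback (most recent call last):
  File "<stdin>", line 7, in <module>
    return umr_minimum(a, axis, None, out, keepdims, initial, where)
ValueError: zero-size array to reduction operation minimum which has no identity
```

```bash
python3 -m inch '-.2 .0062 -.001 .0139 0 0 0;-.2 .0062 0 .0139 0 0 0;-.2 .0062 0 .0139 0 0 0;-.2 .0062 0 .0139 0 0 0;-.2 .0062 0 .0139 0 0 0;-.2 .0062 0 .0139 0 0 0;-.2 .0008 0 .0018 0 0 0;-.2 .0008 0 .0018 0 0 0;-.2 .0008 0 .0018 0 0 0;-.2 0 0 0 0 0 0;-.2 0 0 0 0 0 0;-.2 0 0 0 0 0 0'
python3 -c "
from ik import *
TP=DOWN*R.from_rotvec([0,-np.radians(24),0])
go(tcp(tow([0,-.175+.0888,.054]),TP),TP)"
```

```text
clock: 15.42
tool_pos: [0.6016, -0.1639, 0.0511]
eef_rot: [0.59, 0.781, -0.125, 0.164]
contact_force: [0.0, 0.1, -1.2]
opening: 0.671
finger_force: 30.0
pos [ 0.6016 -0.1639  0.0511] rack [-0.0001 -0.0898  0.0511] q [-0.108  0.978  0.174  1.877  0.957  0.317 -0.66 ]
axes x,y,z [[-0.25, 0.88, -0.404], [0.962, 0.273, -0.002], [0.108, -0.389, -0.915]]
shift [0.0021 0.0001 0.0039]
turn [-0.0013 -0.0032  0.0028]
```

```bash
for i in 1 2; do python3 -m inch '-.2 .0008 0 .0018 0 0 0;-.2 0 0 0 0 0 0;-.2 0 0 0 0 0 0'; done
```

```text
clock: 15.67
tool_pos: [0.6012, -0.1639, 0.0484]
eef_rot: [0.59, 0.781, -0.126, 0.164]
contact_force: [0.6, 0.0, -1.5]
opening: 0.672
finger_force: 30.0
clock: 15.92
tool_pos: [0.6015, -0.164, 0.0475]
eef_rot: [0.59, 0.781, -0.126, 0.164]
contact_force: [-1.0, 2.8, 6.8]
opening: 0.669
finger_force: 30.0
```

```bash
python3 -m inch '.5 0 0 0 0 0 0;.6 0 0 0 0 0 0;.8 0 0 0 0 0 0;1 0 0 0 0 0 0;1 0 0 0 0 0 0;1 0 0 0 0 0 0;1 0 0 0 0 0 0;1 0 0 -.01 0 0 0;1 0 0 -.025 0 0 0;1 0 0 -.035 0 0 0;1 0 0 -.035 0 0 0;1 0 0 -.03 0 .1 0;1 0 0 -.02 0 .12 0;1 0 0 0 0 .12 0;1 0 0 0 0 .08 0;1 0 0 0 0 0 0;1 0 0 0 0 0 0'
python3 - <<'E'
from ik import *
go(tow([0,.111,.16]),DOWN)
a,d=snapshot('scene');np.savez('pics/p3.npz',a=a,d=d)
cv2.imwrite('pics/p3.png',cv2.resize(a[110:260,160:330,::-1],None,fx=4,fy=4,interpolation=cv2.INTER_CUBIC))
n="scene";C=torack(cloud(n,d).reshape(-1,3))
k=(abs(C[:,0])<.022)&(C[:,1]>-.032)&(C[:,1]<.03)&(C[:,2]>.03)&(C[:,2]<.09);q=C[k]
print(" cap",len(q),q.min(0).round(4),q.max(0).round(4))
k=(abs(C[:,0])<.02)&(C[:,1]>.05)&(C[:,1]<.2)&(C[:,2]>.09)&(C[:,2]<.112);q=C[k]
print(" fin",len(q),q.min(0).round(4),q.max(0).round(4))
E
```

```text
clock: 17.33
tool_pos: [0.5845, -0.1071, 0.189]
eef_rot: [0.604, 0.797, -0.001, -0.002]
contact_force: [-0.7, 0.2, -0.3]
opening: 1.0
finger_force: 0.0
pos [ 0.5845 -0.1071  0.189 ] rack [-0.0011 -0.0304  0.189 ] q [ 0.34   0.75  -0.414  1.709  0.401  0.773  0.005]
axes x,y,z [[-0.269, 0.963, 0.003], [0.963, 0.269, -0.004], [-0.005, 0.002, -1.0]]
shift [0.1413 0.0011 0.0294]
turn [-0.004  -0.003  -0.0014]
 cap 92 [-0.0084 -0.0308  0.0408] [ 0.0197 -0.0069  0.0697]
 fin 135 [-0.0084  0.0803  0.0901] [0.0148 0.1404 0.1028]
```

View pics/p3.png

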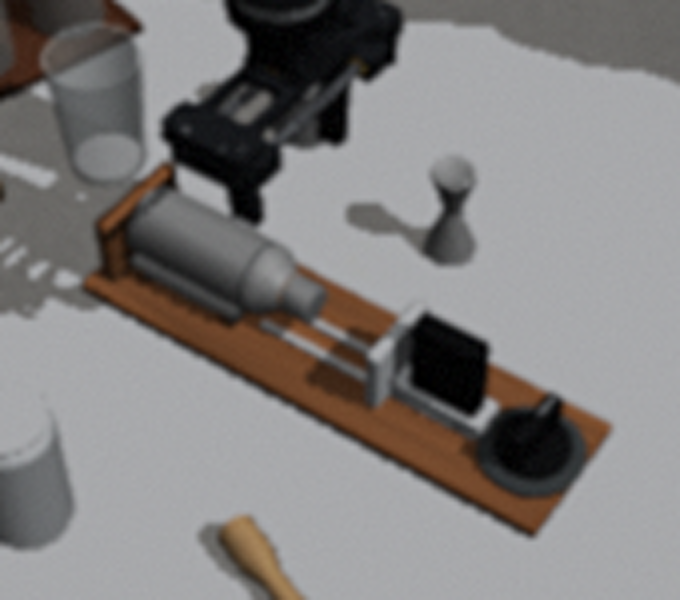

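The picture shows the shaker resting on both rails, base a few mm from the end board (115,240), cap at (305,295), released. Now the stop grip.

```bash
python3 -m inch '1 .0353 0 0 0 0 0;1 .0353 0 0 0 0 0;1 .0353 0 0 0 0 0;1 .0353 0 0 0 0 0;1 0 -.0005 .02 0 0 0;1 0 0 .025 0 0 0;1 0 0 .025 0 0 0;1 0 0 .022 0 0 0;1 0 0 .016 0 0 0;-.7 0 0 0 0 0 0;-.7 0 0 0 0 0 0;-.7 0 0 0 0 0 0;-.7 0 0 0 0 0 0;-.7 0 0 0 0 0 0;-.7 0 0 0 0 0 0;-.7 0 0 0 0 0 0;-.7 0 0 0 0 0 0;-.7 0 0 0 0 0 0;-.7 0 0 0 0 0 0;-.7 0 0 0 0 0 0' 20
python3 -m inch '-.7 0 0 0 0 0 0;-.7 0 0 0 0 0 0;-.7 0 0 0 0 0 0;-.7 0 0 0 0 0 0'
python3 -c "
from ik import *
go(tow([-.001,.0377,.08]),DOWN)"
```

```text
clock: 19.05
tool_pos: [0.5465, 0.031, 0.0817]
eef_rot: [0.603, 0.798, 0.001, -0.002]
contact_force: [2.0, -0.2, -1.7]
opening: 0.248
finger_force: 20.0
clock: 19.38
tool_pos: [0.5466, 0.031, 0.0817]
eef_rot: [0.603, 0.798, 0.001, -0.002]
contact_force: [3.6, 1.5, -2.0]
opening: 0.249
finger_force: 20.0
pos [0.5466 0.031  0.0817] rack [-0.0003  0.1127  0.0817] q [ 0.023  0.858 -0.272  1.918  0.495  0.433 -0.337]
axes x,y,z [[-0.273, 0.962, 0.005], [0.962, 0.273, -0.002], [-0.003, 0.004, -1.0]]
shift [-0.0751 -0.0008  0.0013]
turn [-0.0016 -0.0046  0.002 ]
```

```bash
python3 -m inch '-.7 -.01 0 0 0 0 0;-.7 -.01 0 0 0 0 0;-.7 -.01 0 0 0 0 0;-.7 -.01 0 0 0 0 0;-.7 -.01 0 0 0 0 0;-.7 -.01 0 0 0 0 0;-.7 -.002 0 0 0 0 0;-.7 -.002 0 0 0 0 0;-.7 -.002 0 0 0 0 0;-.7 -.002 0 0 0 0 0;-.7 -.002 0 0 0 0 0;-.7 0 0 0 0 0 0;-.7 0 0 0 0 0 0'
python3 -c "
from ik import *
go(tow([-.001,.0377,.08]),DOWN)"
```

```text
clock: 20.47
tool_pos: [0.5653, -0.0356, 0.0817]
eef_rot: [0.603, 0.798, 0.001, -0.003]
contact_force: [4.0, 5.2, 1.8]
opening: 0.245
finger_force: 20.0
pos [ 0.5653 -0.0356  0.0817] rack [-0.0003  0.0436  0.0817] q [ 0.165  0.876 -0.309  1.858  0.508  0.488 -0.219]
axes x,y,z [[-0.273, 0.962, 0.006], [0.962, 0.273, -0.002], [-0.003, 0.006, -1.0]]
shift [-0.0059 -0.0007  0.0016]
turn [-0.0015 -0.0062  0.0028]
```

```bash
for i in 1 2 3; do python3 -m inch '-.7 -.002 0 0 0 0 0;-.7 -.001 0 0 0 0 0;-.7 0 0 0 0 0 0' | sed -n '2p;4p'; done; python3 -c "
from ik import *
go(tow([-.001,.0377,.08]),DOWN)"
```

```text
tool_pos: [0.566, -0.0378, 0.0817]
contact_force: [2.9, 5.1, 3.2]
tool_pos: [0.5666, -0.0402, 0.0817]
contact_force: [2.0, 7.7, 3.2]
tool_pos: [0.5667, -0.0403, 0.0817]
contact_force: [0.3, 10.8, 4.0]
pos [ 0.5667 -0.0403  0.0817] rack [-0.0003  0.0387  0.0817] q [ 0.181  0.879 -0.319  1.851  0.507  0.496 -0.203]
axes x,y,z [[-0.276, 0.961, 0.011], [0.961, 0.276, -0.002], [-0.005, 0.01, -1.0]]
shift [-0.001  -0.0007  0.0017]
turn [-0.0018 -0.0113  0.0055]
```

```bash
for i in 1 2; do python3 -m inch '-.7 -.002 0 0 0 0 0;-.7 -.001 0 0 0 0 0;-.7 0 0 0 0 0 0' | sed -n '2p;4p'; done
python3 - <<'E'
from ik import *
go(tow([-.001,.0377,.08]),DOWN)
a,d=snapshot('scene');np.savez('pics/p4.npz',a=a,d=d)
cv2.imwrite('pics/p4.png',cv2.resize(a[130:260,170:330,::-1],None,fx=4.5,fy=4.5,interpolation=cv2.INTER_CUBIC))
E
```

```text
tool_pos: [0.5667, -0.0405, 0.0816]
contact_force: [-2.6, 16.3, 4.5]
tool_pos: [0.5667, -0.0406, 0.0816]
contact_force: [-4.4, 20.8, 6.8]
pos [ 0.5667 -0.0406  0.0816] rack [-0.0003  0.0384  0.0816] q [ 0.19   0.881 -0.329  1.847  0.504  0.501 -0.193]
axes x,y,z [[-0.28, 0.96, 0.018], [0.96, 0.28, -0.002], [-0.007, 0.017, -1.0]]
shift [-0.0007 -0.0007  0.0016]
turn [-0.0024 -0.0183  0.0094]
```

View pics/p4.png

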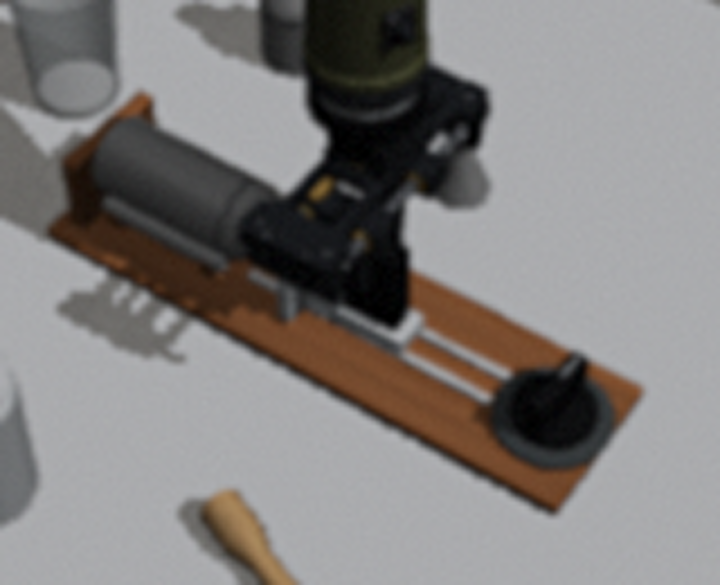

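The picture shows the shaker's base against the end board at (85,180) and the stop up against the cap; the push force climbed to 20 N with no motion, so it is snug. I relax the push, release and rise.

```bash
python3 -m inch '-.7 .004 0 0 0 0 0;-.7 .003 0 0 0 0 0;-.7 0 0 0 0 0 0;-.7 0 0 0 0 0 0'; python3 -m inch '.2 0 0 0 0 0 0;1 0 0 0 0 0 0;1 0 0 0 0 0 0;1 0 0 0 0 0 0;1 0 0 0 0 0 0;1 0 0 0 0 0 0;1 0 0 -.015 0 0 0;1 0 0 -.03 0 0 0;1 0 0 -.03 0 0 0;1 0 0 -.03 0 0 0;1 0 0 0 0 0 0'
python3 - <<'E'
from ik import *
a,d=snapshot('scene');np.savez('pics/p5.npz',a=a,d=d)
C=torack(cloud("scene",d).reshape(-1,3))
b=C[(abs(C[:,0])<.035)&(abs(C[:,1]-.187)<.04)&(C[:,2]>.048)&(C[:,2]<.064)]
(c,sz,an)=cv2.minAreaRect(b[:,:2].astype(np.float32)*1000);print("bar rack",len(b),c,sz,an,b[:,2].max())
k=(abs(C[:,0])<.02)&(C[:,1]>0)&(C[:,1]<.1)&(C[:,2]>.09)&(C[:,2]<.112);q=C[k]
print("fin",len(q),q.min(0).round(4),q.max(0).round(4))
k=(abs(C[:,0])<.022)&(C[:,1]>-.032)&(C[:,1]<.0)&(C[:,2]>.055)&(C[:,2]<.09);q=C[k]
print(len(q),q.max(0).round(4))
go(tow([0,.187,.1]),DOWN)
E
```

```text
clock: 22.1
tool_pos: [0.5667, -0.0404, 0.0816]
eef_rot: [0.602, 0.799, 0.002, -0.004]
contact_force: [1.2, 9.9, 3.4]
opening: 0.247
finger_force: 20.0
clock: 23.02
tool_pos: [0.5705, -0.0444, 0.1914]
eef_rot: [0.603, 0.798, 0.003, 0.001]
contact_force: [0.3, -0.7, 0.1]
opening: 0.998
finger_force: 0.0
bar rack 84 (2.956827163696289, 186.6854705810547) (14.74742603302002, 58.57659149169922) 87.5467300415039 0.057240509559043355
fin 127 [-0.007   0.0074  0.09  ] [0.0146 0.0669 0.1024]
95 [ 0.0219 -0.0017  0.0796]
pos [ 0.5692 -0.0447  0.189 ] rack [0.001  0.0338 0.189 ] q [ 0.244  0.721 -0.418  1.786  0.414  0.72  -0.121]
axes x,y,z [[-0.272, 0.962, 0.003], [0.962, 0.272, 0.002], [0.001, 0.003, -1.0]]
shift [ 0.1529 -0.001   0.0894]
turn [ 0.0022 -0.0028  0.0016]
```

```bash
python3 -m inch '1 .0384 0 0 0 0 0;1 .0384 0 0 0 0 0;1 .0384 0 0 0 0 0;1 .0384 0 0 0 0 0;1 0 0 0 0 0 -.12;1 0 0 0 0 0 -.12;1 0 0 0 0 0 -.12;1 0 0 0 0 0 -.12;1 0 0 0 0 0 -.12;1 0 0 0 0 0 -.12;1 0 0 0 0 0 -.12;1 0 0 0 0 0 -.12;1 0 0 0 0 0 -.12;1 0 0 0 0 0 -.12;1 0 0 0 0 0 -.12;1 0 0 0 0 0 -.12;1 0 0 0 0 0 -.10;1 0 0 0 0 0 0;1 0 0 0 0 0 0'
python3 - <<'E'
from ik import *
go(tow([-.0005,.1875,.041]),DOWN*R.from_rotvec([0,0,-np.pi/2+.03]))
E
```

```text
clock: 24.65
tool_pos: [0.5248, 0.1028, 0.1858]
eef_rot: [-0.121, 0.993, 0.002, -0.003]
contact_force: [-0.3, -0.2, -0.4]
opening: 1.001
finger_force: 0.0
pos [0.5248 0.1028 0.1858] rack [-0.0019  0.1878  0.1858] q [ 0.195  0.78  -0.815  1.878  0.756  0.831  0.792]
axes x,y,z [[-0.971, -0.24, 0.006], [-0.24, 0.971, 0.005], [-0.007, 0.003, -1.0]]
shift [-0.0022 -0.0009  0.1448]
turn [ 0.0049 -0.006  -0.0016]
```

```bash
python3 -m inch '1 -.0022 -.0009 .03 .0049 -.006 0;1 0 0 .03 0 0 0;1 0 0 .03 0 0 0;1 0 0 .03 0 0 0;1 0 0 .0245 0 0 0;-.9 0 0 0 0 0 0;-.9 0 0 0 0 0 0;-.9 0 0 0 0 0 0;-.9 0 0 0 0 0 0;-.9 0 0 0 0 0 0;-.9 0 0 0 0 0 0;-.9 0 0 0 0 0 0;-.9 0 0 0 0 0 0;-.9 0 0 0 0 0 0;-.9 0 0 0 0 0 0;-.9 0 0 0 0 0 0;-.9 0 0 0 0 0 0;-.9 0 0 0 0 0 0;-.9 0 0 0 0 0 0;-.9 0 0 0 0 0 0' 15
python3 - <<'E'
from ik import *
go(tow([-.0005,.1875,.041]),DOWN*R.from_rotvec([0,0,-np.pi/2+.03]))
E
```

```text
clock: 26.32
tool_pos: [0.5282, 0.1022, 0.0424]
eef_rot: [-0.122, 0.993, -0.001, 0.001]
contact_force: [1.4, -3.2, 0.8]
opening: 0.155
finger_force: 15.0
pos [0.5282 0.1022 0.0424] rack [0.0013 0.1863 0.0424] q [ 0.068  0.979 -0.594  1.948  1.057  0.565  0.543]
axes x,y,z [[-0.97, -0.242, -0.002], [-0.242, 0.97, -0.002], [0.003, -0.001, -1.0]]
shift [0.0018 0.0012 0.0014]
turn [-0.0017  0.0023  0.0007]
```

Gripped (14 mm). Turning clockwise (+z of the tool) by about 1.57 rad.

```bash
python3 -m inch '-.9 0 0 0 0 0 .1;-.9 0 0 0 0 0 .11;-.9 0 0 0 0 0 .11;-.9 0 0 0 0 0 .11;-.9 0 0 0 0 0 .11;-.9 0 0 0 0 0 .11;-.9 0 0 0 0 0 .11;-.9 0 0 0 0 0 .11;-.9 0 0 0 0 0 .11;-.9 0 0 0 0 0 .11;-.9 0 0 0 0 0 .11;-.9 0 0 0 0 0 .11;-.9 0 0 0 0 0 .11;-.9 0 0 0 0 0 .11;-.9 0 0 0 0 0 .02;-.9 0 0 0 0 0 .02;-.9 0 0 0 0 0 0;-.9 0 0 0 0 0 0'
python3 - <<'E'
from ik import *
go(tow([-.0005,.1875,.041]),DOWN);print(get_state()['moment'])
E
```

```text
clock: 27.82
tool_pos: [0.527, 0.1004, 0.0424]
eef_rot: [0.615, 0.788, -0.002, 0.001]
contact_force: [-0.5, -5.5, 4.2]
opening: 0.158
finger_force: 15.0
pos [0.527  0.1004 0.0424] rack [-0.0003  0.1849  0.0424] q [-0.14   0.919 -0.23   1.961  0.605  0.331 -0.614]
axes x,y,z [[-0.243, 0.97, -0.004], [0.97, 0.243, -0.001], [0.0, -0.004, -1.0]]
shift [ 0.0026 -0.0002  0.0014]
turn [-0.0008  0.004  -0.0282]
[-1.20766475 -0.01209871  0.33676948]
```

```bash
python3 -m inch '-.9 0 0 0 0 0 -.03;0 0 0 0 0 0 0;1 0 0 0 0 0 0;1 0 0 0 0 0 0;1 0 0 0 0 0 0;1 0 0 0 0 0 0;1 0 0 0 0 0 0;1 0 0 0 0 0 0;1 0 0 -.015 0 0 0;1 0 0 -.03 0 0 0;1 0 0 -.04 0 0 0;1 0 0 -.04 0 0 0;1 0 0 -.04 0 0 0;1 0 0 -.03 0 0 0;1 0 0 0 0 0 0;1 0 0 0 0 0 0'
python3 - <<'E'
from ik import *
a,d=snapshot('scene')
cv2.imwrite('pics/p6.png',cv2.resize(a[130:260,170:330,::-1],None,fx=4.5,fy=4.5,interpolation=cv2.INTER_CUBIC))
C=torack(cloud("scene",d).reshape(-1,3))
b=C[(abs(C[:,0])<.035)&(abs(C[:,1]-.187)<.04)&(C[:,2]>.048)&(C[:,2]<.064)]
print("bar",len(b),cv2.minAreaRect(b[:,:2].astype(np.float32)*1000))
q=C[(abs(C[:,0])<.02)&(C[:,1]>0)&(C[:,1]<.1)&(C[:,2]>.09)&(C[:,2]<.112)]
print("fin",len(q),q.min(0).round(4),q.max(0).round(4)); print(get_state()['clock'])
E
```

```text
clock: 29.15
tool_pos: [0.5284, 0.103, 0.239]
eef_rot: [0.603, 0.798, 0.002, 0.002]
contact_force: [-1.1, -0.2, -0.7]
opening: 1.002
finger_force: 0.0
bar 93 ((1.758188247680664, 187.1678466796875), (55.369110107421875, 18.543498992919922), 88.66993713378906)
fin 130 [-0.0086  0.0076  0.0901] [0.0172 0.0672 0.1022]
29.2
```

View pics/p6.png

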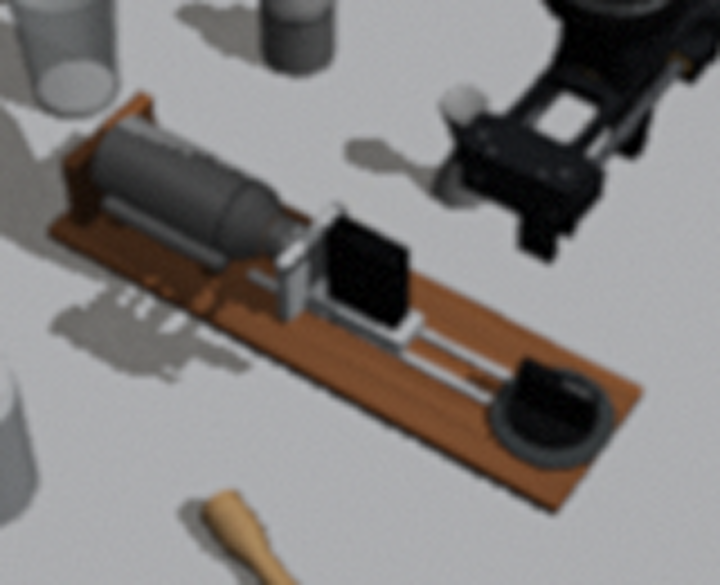

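The picture shows the shaker snug between the end board (85,180) and the stop face (295,270), the knob bar along the rack at (555,390), and the gripper clear. I hand in.

```bash
python3 -c "
from plant import r
print(r.finish_job())"
```

```text
the job is handed in; nothing more can be done
None
```

The job is handed in at about 29 s of the 72 s allowed: the tall steel shaker lies on the rails, snug between end board and stop, the knob is turned clockwise to its end stop, and the gripper is clear; no verdict was returned.

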